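# Clamp a coil former with the squeeze-grip bar clamp

## Task

Stand the loose ceramic coil former upright on the clamp's board, between the sprung jaw pad and the V-shaped stop, and let go of it; then pump the clamp's two upright black grip bars (squeeze them together, let them spring apart, squeeze again) until the pad presses the former into the V stop and is pushed about half way back along its 16 mm spring travel. Move the jaw only by pumping, never drive the pad to the end of its travel (that cracks the ceramic), and do not disturb the valve, the morse key or the headband clip. Finish while still holding the grip bars squeezed, so that the pressure stays on.

Things in the scene. Friction and masses are not known exactly. Their poses are not given: they have to be found in the camera images.
- former: yellow ceramic coil former: a ribbed upright cylinder 36 mm in diameter and 60 mm tall with a dark bore in its top, about 100 g, loose, standing on the desk at the start beside the clamp's board. Origin: centre of its underside; z up along its axis.
- clamp: squeeze-grip bar clamp fixed on a pale wooden board 12 mm thick. Origin: on the desk surface, on the clamp's centre line; x is level and runs from the grip bars to the V stop, z up. Board: x -175 to +145, y -55 to +55 mm. Dark steel housing of rod and grip bars: x -110 to -10, y -24 to +24, up to z 70 mm. Then along x: jaw plate, sprung pad, free space, V stop. Fixed; place and yaw vary.
- seat (a point): point on the board's top (clamp x +99, y 0, z 12 mm): the former's underside is centred here when it rests fully in the V stop. It may be stood anywhere between pad and V stop within about 10 mm of the centre line; pumping pushes it home. The tops of pad and jaw plate (z 63) and V stop (z 58) are lower than the standing former's (z 72).
- v_stop (a point): bottom of the V of the fixed aluminium stop, 35 mm above the desk (clamp x +120 mm). The stop is 32 mm wide (y -16 to +16), z 12 to 58 mm; its two faces open 120 degrees towards the pad and begin about 12 mm beyond the seated former's axis.
- jaw: jaw plate: dark steel plate 8 mm thick, 36 mm wide, z 27 to 63 mm, on the front end of the steel toothed rod; it moves along the clamp's x with joint jaw_travel. Origin: its centre.
- pad: pad 36 x 36 mm and 10 mm thick, cork-faced, on two pins and a spring in front of the jaw plate. Origin: centre of its cork face, 45 mm above the desk, at clamp x = 36 mm + joint jaw_travel - joint pad_travel.
- jaw_travel (a joint): position of the toothed rod and jaw, m: 0 fully back, starts anywhere from 0 to 0.018, grows towards the V stop (at most 0.068). Stiff: about 6 N of friction keep it where it is when the grips are let out. With the former fully in the V stop the pad just touches it when jaw_travel = 0.045, after which pad_travel = jaw_travel - 0.045.
- pad_travel (a joint): how far the pad is pushed back on its spring, m: 0 free, 0.016 end of travel. About 0.6 N plus 0.6 N per mm. The gap between the jaw plate's front and the pad's back is 18 mm minus this. Half way is 0.008; 0.004 to 0.012 is good, beyond 0.014 the former counts as cracked.
- squeeze (a joint): how far each grip bar is squeezed in, m: 0 let out, 0.016 full; the bars move equally towards each other. A pawl drives the rod forward by the same amount while squeezing; on letting out the bars spring back and the rod stays. Teeth 6 mm apart: up to 6 mm of free play first, 12 mm gained by a full stroke if let fully out. Takes 4 N (spring) + 6 N (rod) + the pad's force, at most 20 N.
- rear_bar: black grip bar farther from the V stop: upright, 10 mm thick (along clamp x), 26 mm wide, standing from z 72 to z 138 mm above the desk. Origin: centre of its underside, at clamp x = -85 mm + joint squeeze.
- front_bar: the other black grip bar, alike, at clamp x = -35 mm - joint squeeze. Over the outer faces the two bars measure 60 mm when let out, 28 mm fully squeezed.
- grip_center (a point): midway between the grip bars, 112 mm above the desk: a good height for the middle of the finger pads, reached from straight above with the fingers closing along the clamp's x axis. Finger tips must stay above z 72 mm.
- valve: bystander: glass radio valve with black base, 34 mm in diameter, 66 mm tall, standing. Origin: centre of its underside.
- morse_key: bystander: morse key, black base 90 x 55 mm, chrome arm, 54 mm high. Origin: centre of its underside.
- headband_clip: bystander: open steel ring clip lying flat, 64 mm across, 8 mm high. Origin: its centre on the desk.
There are look-alikes about, which are no part of the job. There is more than one size of the former; the one meant has the size given above.

How it is judged:
On the way, in this order (a step that is already met when the one before it is completed fails the run):
1. the former stands released on the board between pad and V stop (y of former in the frame of clamp between -0.012 and 0.012 m and z of former in the frame of clamp between 0.008 and 0.017 m and angle between former's own z axis and vertical below 0.12 rad and x of former in the frame of clamp between 0.045 and 0.112 m and contact force between the fingers and former below 0.1 N), for 0.2 s.
2. the grip bars are squeezed (value of joint squeeze above 0.007 m), for 0.02 s.
3. the grip bars are let out again (value of joint squeeze below 0.005 m), for 0.02 s.
4. the grip bars are squeezed a second time (value of joint squeeze above 0.007 m), for 0.02 s.
At the end, for the whole second after the job is handed in: The former stands upright on the board within 5 mm of its seat in the V stop, pressed there by the pad (over 1.5 N), the pad is pushed back 4 to 12 mm of its 16 mm, the fingers still hold the grip bars squeezed in (over 1 mm, over 1.5 N on at least one bar) and do not touch the former (y of former in the frame of clamp between -0.012 and 0.012 m and z of former in the frame of clamp between 0.008 and 0.017 m and angle between former's own z axis and vertical below 0.12 rad and horizontal distance between former and seat below 0.005 m and value of joint pad_travel between 0.004 and 0.012 m and contact force between pad and former above 1.5 N and value of joint squeeze above 0.001 m and (contact force between the fingers and rear_bar above 1.5 N or contact force between the fingers and front_bar above 1.5 N) and contact force between the fingers and former below 0.1 N); the arm keeps its last pose, push and grip.
It fails at once if the pad is driven to the end of its travel (beyond 14 mm) and cracks the ceramic (value of joint pad_travel above 0.014 m).
It fails at once if the jaw is pushed by the fingers instead of by pumping (over 4 N) (contact force between the fingers and pad above 4 N or contact force between the fingers and jaw above 4 N).
It fails at once if a bystander is moved more than 30 mm (distance of any of valve, morse_key, headband_clip from where it was at the start of the episode above 0.03 m).
It also fails if it takes over 58 s, if anything falls off the work surface, if the arm or the gripper's body presses on something with over 40 N, if the wrist force passes 120 N, or if a joint passes its speed limit or range.

## Robot

A 7-joint arm with a two-finger parallel gripper is mounted at the origin on the work surface. World frame = base frame: x ahead of the robot, y to its left, z up, the work surface at z = 0. Lengths are in m, angles in rad, forces in N, time in s.
With the tool pointing down it reaches from about 0.425 to 1.025 m from the base axis. Payload 9.4 kg.
Tool frame: the origin (TCP) lies at the very end of the fingers, on their centre line; the grasp point (between the pads) lies 19 mm behind it; z points along the fingers, y is the direction in which the jaws open and shut (so a half turn about z gives the same grasp; the last joint's range is limited). The gripper opens to 85 mm and grips with 20 to 120 N. Pads are 22 mm wide; open, the fingers measure 114 mm over their backs; the gripper's body (76 mm by 85 mm) begins 54 mm behind the grasp point. The pads swing forward as they close: fully open they stand 13 mm farther back than shut.
Start: joints at [-1.3, 0.599, -0.003, 1.599, 0.002, 0.943, -0.08], TCP at [0.247, 0.682, 0.205] pointing down, gripper open.
Joint ranges: [-2.57, 2.57], [-0.35, 1.97], [-1.29, 1.29], [0.11, 2.56], [-1.05, 4.19], [0.11, 1.86], [-2.63, 2.63]. Speed limits (rad/s): [2.22, 2.22, 3.01, 3.01, 3.14, 3.14, 3.14].

## Interface

Orientations are given as a rotation vector (axis times angle).
In Python, from workcell import observe, capture, camera_params, sign_off, boxes_of, mark_of gives the robot as it stands. The module is installed in compiled form; this text tells all that it offers.
- The arm moves only by the tool carry_out, never from a script. Its argument "series" is a list of rows, each an object of numbers: "fingers": the closure, from 0 (fully open) to 1 (shut); "dx", "dy", "dz": the shift along the tool's x, y, z in mm; "yaw": the turn about the tool's z in degrees. In form: [{"fingers": .., "dx": .., "dy": .., "dz": .., "yaw": ..}, ...]. A call has 1 to 10 rows; each row is the pose to reach, as a shift and turn from the pose commanded when the call began, along the tool's axes at that moment; what a row does not reach only later rows make up. A row lasts 1/12 s, in which the tool goes at most 41.7 mm and 7.16 degrees, less where a joint would pass 70% of its speed; a pose out of reach is approached as far as the arm can. A call with a gripper value outside its range is refused whole. The fingers move at their own pace and stop on an object; the grip force is fixed at half the most. Time passes only in rows, so rows that repeat a pose let the fingers close. It gives the time, the measured TCP pose, the force and the opening at its end, in the units of the state.
- observe(): the state, without advancing time (a new reading comes with each control period).
- capture(name): name is "scene" or "top" or "wrist"; returns the picture (384x512x3 uint8, red, green, blue); there is no depth.
- camera_params(name): a dict with "intrinsics" (3x3 intrinsics, pixels), "k1" (the pictures are not rectified: a ray, as slopes to the right and down, at radius r is drawn at 1 + k1 r^2 times it, then the intrinsics apply), "eye" and "attitude" of the camera in the world; the wrist camera has in their place "mount" (4x4, takes a point from camera to tool coordinates, whose origin is the TCP and whose axes are the flange's). Camera axes: x right, y up, looking along -z (the intrinsics and any distortion apply to the point x, -y, -z); pixel columns grow to the right and rows downward; lengths in m; the calibration is good to about 2 mm. A picture is of the moment at which its call begins: read the wrist's pose just before it. camera_params takes no time and is no camera call.
- sign_off(): hands the job in, once; it reports no verdict.
Trained networks look in the newest picture that a camera, given by its name, has taken for a name from the list of things; names that differ only in an ending like _2 or _b are one class to them, and where a whole thing is asked for, a point or a joint stands for the part that bears it (a point fixed in the world has none). Each returns a list of dicts, best first, with "confidence" (0 to 1); they miss things now and then, are a little off and sometimes report something else, mostly with a low value. They report only what shows in the picture. A call takes as long as a camera call. They do not tell look-alikes from the thing itself.
- boxes_of(camera, name): "bbox" ([centre column, centre row, width, height] in pixels, round what is visible of it).
- mark_of(camera, name): "xy" ([column, row] in pixels: a listed point, or the origin of a listed thing).
The state is a dict: "time_s": time; "q": joint angles; "qvel": joint speeds; "tau": joint torques, N m; "tool_pos": TCP position; "eef_rot": TCP orientation; "force": force on the tool from outside, world axes, zero at the start; "wrist_torque": the same for the moment, N m; "opening": finger opening in m.
Only numpy, scipy, OpenCV 4.12 (cv2) and the standard library are available. Lean on these libraries where they do the work, as an engineer would, in place of code of your own. Each camera call takes 0.05 s, during which the arm holds its last target.

## Working session

There is one attempt and no reset: what is moved stays moved. The work goes in short steps, Python scripts to look and compute and a tool call to move; the robot and the scene stay as the last step left them, time stands still between calls to the robot, and variables do not carry over. Pictures are saved under pics/ and viewed, and the job is handed in when it is done.

Besides the shell and the picture viewer there is one more tool, called after ">>>" as name(argument=value, ...) on one line, values as JSON. carry_out: Moves the arm, as the interface text tells. Its arguments: {"type":"object","properties":{"series":{"type":"array","items":{"type":"object","properties":{"fingers":{"type":"number"},"dx":{"type":"number"},"dy":{"type":"number"},"dz":{"type":"number"},"yaw":{"type":"number"}}}}},"required":["series"]}

```bash
mkdir -p pics
python3 - <<'E'
from workcell import *
import cv2, numpy as np
s=observe();print({k:np.round(v,4).tolist() for k,v in s.items()})
for n in("scene","top","wrist"):
    im=capture(n);cv2.imwrite(f"pics/{n}0.png",cv2.cvtColor(im,cv2.COLOR_RGB2BGR))
    p=camera_params(n);print(n,{k:np.round(v,4).tolist() for k,v in p.items()})
E
```

```text
{'time_s': 0.0, 'q': [-1.2997, 0.6001, -0.0026, 1.6001, 0.0018, 0.9429, -0.0798], 'qvel': [-0.0011, -0.0011, 0.0003, -0.0013, -0.0018, 0.0007, -0.0024], 'tau': [0.0004, -77.6433, 1.5646, -25.8014, 0.0123, 0.0087, 0.0], 'tool_pos': [0.2469, 0.6811, 0.2038], 'eef_rot': [-0.5434, -3.0941, 0.0024], 'force': [-0.5556, -0.0385, 0.8985], 'wrist_torque': [-0.0063, 0.0422, 0.0006], 'opening': 0.0852}
scene {'intrinsics': [[390.4334, 0.0, 254.0829], [0.0, 390.4334, 192.2835], [0.0, 0.0, 1.0]], 'k1': -0.0566, 'eye': [1.0676, -0.2671, 0.7365], 'attitude': [0.6251, 0.3913, 1.0382]}
top {'intrinsics': [[499.3573, 0.0, 257.0362], [0.0, 499.3573, 193.5489], [0.0, 0.0, 1.0]], 'k1': -0.0389, 'eye': [0.4984, -0.0408, 0.9097], 'attitude': [0.1101, -0.0655, -1.5578]}
wrist {'intrinsics': [[322.1656, 0.0, 259.9653], [0.0, 322.1656, 186.3237], [0.0, 0.0, 1.0]], 'k1': -0.0678, 'mount': [[0.0004, 0.946, 0.324, 0.0847], [1.0, -0.0002, -0.0009, -0.0001], [-0.0008, 0.324, -0.946, -0.169], [0.0, 0.0, 0.0, 1.0]]}
```

View pics/scene0.png

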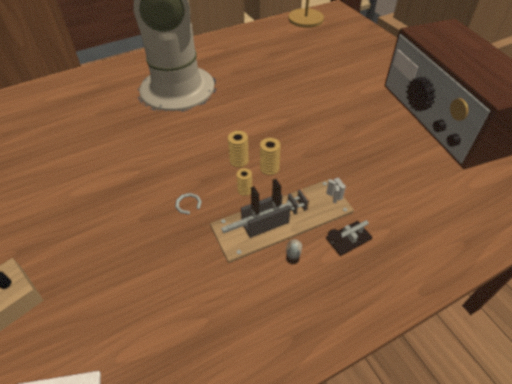

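View pics/top0.png

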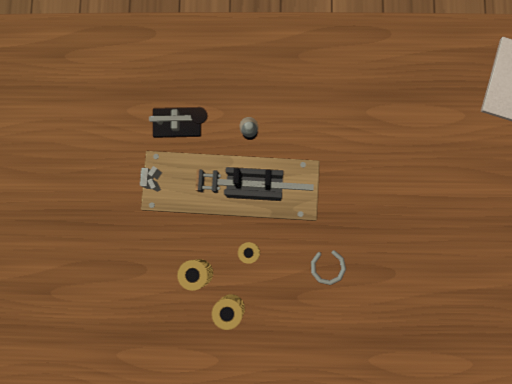

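View pics/wrist0.png

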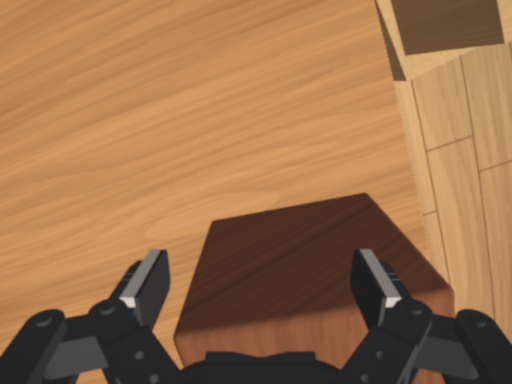

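```bash
cat > h.py <<'E'
import numpy as np, cv2
from scipy.spatial.transform import Rotation as R
from workcell import *
def cam(name,s=None):
    p=camera_params(name); K=np.array(p["intrinsics"]);k1=p["k1"]
    if "mount" in p:
        s=s or observe(); M=np.array(p["mount"]); T=np.eye(4);T[:3,:3]=R.from_rotvec(s["eef_rot"]).as_matrix();T[:3,3]=s["tool_pos"]
        C=T@M
    else:
        C=np.eye(4);C[:3,:3]=R.from_rotvec(p["attitude"]).as_matrix();C[:3,3]=p["eye"]
    return K,k1,C
def proj(c,P):
    K,k1,C=c; q=(np.atleast_2d(P)-C[:3,3])@C[:3,:3]; u=np.c_[q[:,0]/-q[:,2],-q[:,1]/-q[:,2]]
    u=u*(1+k1*(u**2).sum(1,keepdims=True)); return u@K[:2,:2].T+K[:2,2]
def unproj(c,px,z):
    K,k1,C=c; px=np.atleast_2d(px).astype(float); d=(px-K[:2,2])/[K[0,0],K[1,1]]; u=d.copy()
    for _ in range(10): u=d/(1+k1*(u**2).sum(1,keepdims=True))
    r=np.c_[u[:,0],-u[:,1],-np.ones(len(u))]@C[:3,:3].T
    return C[:3,3]+r*((z-C[2,3])/r[:,2:])
def save(im,n,crop=None,f=1):
    if crop: im=im[crop[1]:crop[3],crop[0]:crop[2]]
    im=cv2.resize(im,None,fx=f,fy=f,interpolation=cv2.INTER_CUBIC) if f!=1 else im
    cv2.imwrite(f"pics/{n}.png",cv2.cvtColor(im,cv2.COLOR_RGB2BGR))
E
python3 - <<'E'
from h import *
t=capture("top");
save(t,"topc1",(135,145,325,335),4.2/1.4)
c=cam("top")
for n in("former","clamp","valve","morse_key","headband_clip"):
    print(n,[(np.round(b["bbox"],1).tolist(),round(b["confidence"],2)) for b in boxes_of("top",n)][:5],[(np.round(b["xy"],1).tolist(),round(b["confidence"],2)) for b in mark_of("top",n)][:5])
for n in("seat","v_stop","jaw","pad","rear_bar","front_bar","grip_center"):
    print(n,[(np.round(b["xy"],1).tolist(),round(b["confidence"],2)) for b in mark_of("top",n)][:3])
s=capture("scene"); save(s,"scenec1",(200,120,380,270),4)
E
```

```text
former [([248.2, 252.8, 20.3, 17.4], 0.88), ([197.5, 274.4, 33.6, 33.1], 0.69)] [([229.0, 304.5], 0.85), ([248.2, 255.5], 0.81), ([201.0, 270.8], 0.59)]
clamp [([230.5, 185.4, 183.4, 72.9], 0.84)] [([221.3, 181.6], 0.56), ([175.3, 124.4], 0.34)]
valve [([247.9, 127.9, 16.8, 23.6], 0.73), ([266.3, 181.2, 7.8, 19.1], 0.73)] [([250.7, 131.7], 0.63)]
morse_key [([178.1, 121.5, 56.7, 31.3], 0.93)] [([177.0, 123.1], 0.88)]
headband_clip [([328.1, 268.5, 35.4, 30.7], 0.8), ([229.2, 186.4, 184.7, 70.0], 0.64)] [([329.9, 271.2], 0.7)]
seat [([166.8, 179.9], 0.81)]
v_stop [([151.8, 177.3], 0.95)]
jaw [([214.8, 183.1], 0.58)]
pad [([196.4, 179.1], 0.6)]
rear_bar []
front_bar [([237.5, 180.3], 0.67)]
grip_center [([252.5, 175.7], 0.81)]
```

View pics/topc1.png

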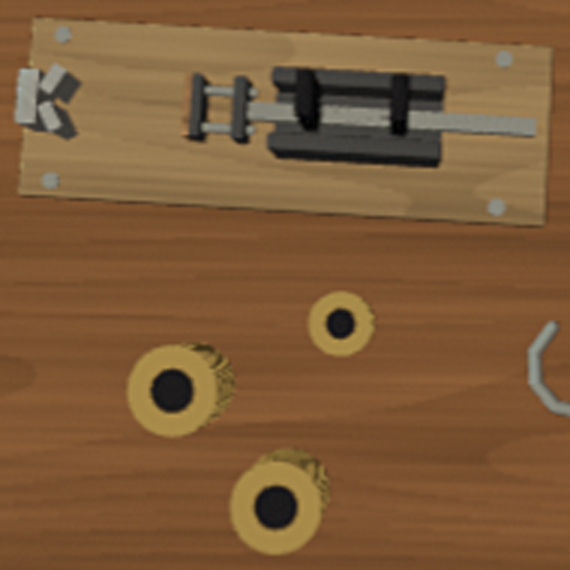

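View pics/scenec1.png

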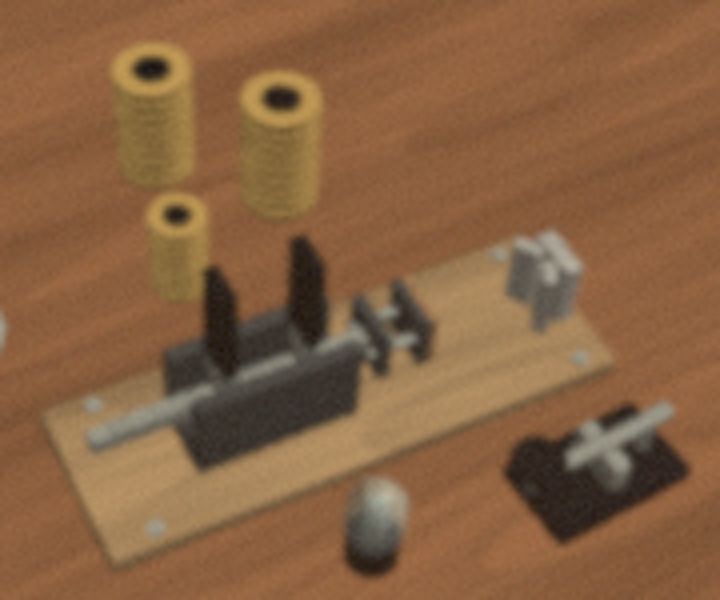

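The three candidates in the top picture are A at (249,253), which is small, and B at (193,275) and C at (227,313), which are both large. I'll measure their diameters and fit the clamp pose from the board outline.

Run:
```python
from h import *
from scipy.optimize import least_squares
t=capture("top");c=cam("top")
hsv=cv2.cvtColor(t,cv2.COLOR_RGB2HSV)
for (u,v) in((249,253),(193,275),(227,313)):
    print("px hsv",hsv[v,u-8 if u==249 else u-11],hsv[v,u-25])
m=cv2.inRange(hsv,(19,100,120),(35,255,255))
m[:225]=0
cs,_=cv2.findContours(m,cv2.RETR_EXTERNAL,cv2.CHAIN_APPROX_NONE)
for k in cs:
    if cv2.contourArea(k)<60: continue
    e=cv2.fitEllipse(k); ctr=np.array(e[0])
    for z in(.06,.09):
        P=unproj(c,[ctr,ctr+[1,0]],z); print(np.round(e[0],1),np.round(e[1],1),"z",z,"diam mm",np.round(np.array(e[1])*np.linalg.norm(P[1]-P[0])*1e3,1),"pos",np.round(P[0],4))
# board
sam=hsv[165,180],hsv[210,200],hsv[225,200]; print(sam)
lab=t.astype(int); bm=((hsv[...,2]>125)&(hsv[...,1]<140)).astype(np.uint8)*255
bm[:140]=0;bm[230:]=0;bm[:,:130]=0;bm[:,330:]=0
save(cv2.resize(cv2.merge([bm]*3),None,fx=1,fy=1),"bm")
bm=cv2.morphologyEx(bm,cv2.MORPH_CLOSE,np.ones((5,5)))
k=max(cv2.findContours(bm,cv2.RETR_EXTERNAL,cv2.CHAIN_APPROX_NONE)[0],key=cv2.contourArea)
r=cv2.minAreaRect(k);print(r)
b=cv2.boxPoints(r);P=unproj(c,b,.012);print(np.round(b,1),np.round(P,4),[round(np.linalg.norm(P[i]-P[i-1]),4) for i in range(4)])
save(t,"Acrop",(219,223,279,283),8)
```

```text
px hsv [ 21 143 169] [ 14 163 122]
px hsv [ 21 144 168] [ 13 155 130]
px hsv [ 21 144 167] [ 14 157 125]
[227.3 312.4] [29.7 33.8] z 0.06 diam mm [49.8 56.7] pos [0.3931 0.0312 0.06  ]
[227.3 312.4] [29.7 33.8] z 0.09 diam mm [48.1 54.7] pos [0.3968 0.0286 0.09  ]
[193.7 274.5] [28.9 33.5] z 0.06 diam mm [49.2 56.9] pos [0.4551 0.0894 0.06  ]
[193.7 274.5] [28.9 33.5] z 0.09 diam mm [47.5 54.9] pos [0.4567 0.0848 0.09  ]
[248.3 252.4] [20.  21.2] z 0.06 diam mm [33.9 36. ] pos [ 0.4935 -0.0026  0.06  ]
[248.3 252.4] [20.  21.2] z 0.09 diam mm [32.7 34.7] pos [ 0.4937 -0.0039  0.09  ]
(array([ 17, 119, 142], dtype=uint8), array([ 17, 120, 130], dtype=uint8), array([ 13, 159, 117], dtype=uint8))
((228.23231506347656, 184.68470764160156), (178.59437561035156, 59.417362213134766), 3.2704880237579346)
[[137.4 209.3]
 [140.8 149.9]
 [319.1 160.1]
 [315.7 219.4]] [[ 0.5684  0.2028  0.012 ]
 [ 0.6781  0.2009  0.012 ]
 [ 0.6615 -0.1267  0.012 ]
 [ 0.5535 -0.1205  0.012 ]] [np.float64(0.3237), np.float64(0.1097), np.float64(0.328), np.float64(0.1082)]
```

View pics/Acrop.png

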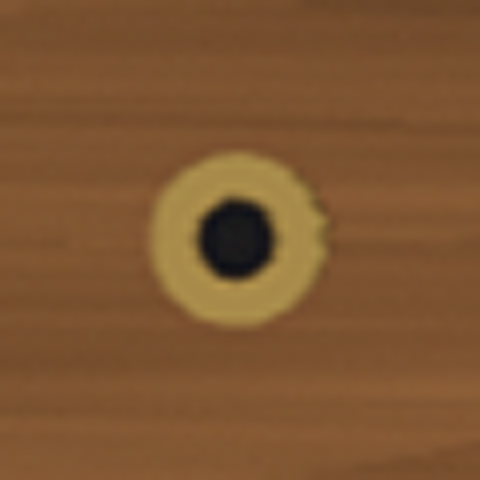

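View pics/bm.png

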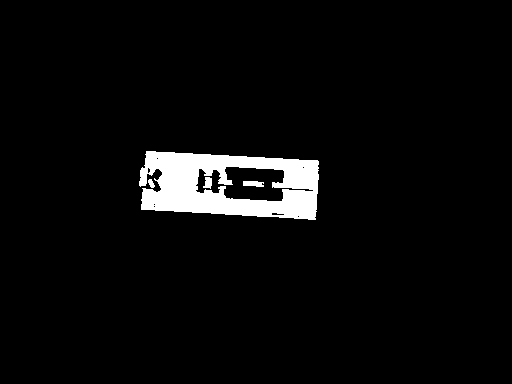

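A at (249,253) measures about 36 mm across, and the other two about 53 mm, so A is the former. Next I'll fit the clamp pose.

```bash
cat >> h.py <<'E'
def cl2w(p,pose):
    p=np.atleast_2d(p).astype(float); x,y,a=pose
    return np.c_[x+np.cos(a)*p[:,0]-np.sin(a)*p[:,1], y+np.sin(a)*p[:,0]+np.cos(a)*p[:,1], p[:,2]]
E
python3 - <<'E'
from h import *
from scipy.optimize import minimize
t=capture("top");c=cam("top");sc=capture("scene");cs=cam("scene")
def mask(t):
    hsv=cv2.cvtColor(t,cv2.COLOR_RGB2HSV)
    return ((hsv[...,2]>125)&(hsv[...,1]<140)).astype(np.uint8)
mt=mask(t)
top=np.array([[-175,-55,12],[145,-55,12],[145,55,12],[-175,55,12]])/1e3
corn=[]
# edge-based: find boundary points per side by subpixel using saturation gradient along outward normal
sat=cv2.cvtColor(t,cv2.COLOR_RGB2HSV)[...,1].astype(np.float32)
sat=cv2.GaussianBlur(sat,(0,0),.8)
from scipy.ndimage import map_coordinates
def edges(pose):
    P=cl2w(top,pose);ctr=proj(c,cl2w([[-.015,0,.012]],pose))[0];out=[]
    for i in range(4):
        A,B=top[i],top[(i+1)%4]
        for f in np.linspace(.08,.92,40 if i%2==0 else 16):
            q=A+(B-A)*f
            if i==1 and abs(q[1])<.024: continue
            o=np.array([0,np.sign(q[1]),0]) if i%2==0 else np.array([np.sign(q[0]),0,0])
            s=np.arange(-.012,.012,.0005)
            px=proj(c,cl2w(q+o*s[:,None],pose))
            v=map_coordinates(sat,[px[:,1],px[:,0]],order=1)
            g=np.gradient(v); k=np.argmax(g)
            if g[k]>1: out.append((i,s[k],q))
    return out
pose=np.array([.612,.025,np.pi/2+.06])
for it in range(8):
    e=edges(pose)
    d=np.zeros(3);M=[[np.median([s for i,s,q in e if i==j]),np.std([s for i,s,q in e if i==j])] for j in range(4)]
    # lsq
    A=[];b=[]
    med=np.array(M)[:,0]
    for i,s,q in e:
        if abs(s-med[i])>.005: continue
        n=np.array([[0,-1],[1,0],[0,1],[-1,0]])[i]
        A.append([n[0],n[1],n@np.array([-q[1],q[0]])]);b.append(s)
    d=np.linalg.lstsq(np.array(A),np.array(b),rcond=None)[0]
    a=pose[2];pose=pose+[np.cos(a)*d[0]-np.sin(a)*d[1],np.sin(a)*d[0]+np.cos(a)*d[1],d[2]]
print("pose",np.round(pose,4),np.degrees(pose[2]));print(np.round(np.array(M)*1e3,2))
np.save("pose.npy",pose)
def draw(im,c,n):
    im=im.copy()
    for z in(0,.012):
        q=top.copy();q[:,2]=z;cv2.polylines(im,[np.round(proj(c,cl2w(q,pose))*16).astype(np.int32)],True,(0,255,0),1,cv2.LINE_AA,4)
    for p in([99,0,12],[120,0,58],[-35,0,138],[-85,0,138],[104,0,58]):
        u=proj(c,cl2w(np.array(p)/1e3,pose))[0];cv2.circle(im,tuple(np.round(u*16).astype(int)),24,(255,0,0),1,cv2.LINE_AA,4)
    save(im,n,(130,140,330,230) if n[0]=='t' else (200,160,380,270),4)
draw(t,c,"tfit");draw(sc,cs,"sfit")
for n in("seat","v_stop","grip_center","pad","jaw"):
    r=mark_of("top",n)
    z=dict(seat=.012,v_stop=.035,grip_center=.112,pad=.045,jaw=.045)[n]
    if r:
        w=unproj(c,r[0]["xy"],z)[0]; d=w[:2]-pose[:2];a=pose[2]
        print(n,np.round([d@[np.cos(a),np.sin(a)],d@[-np.sin(a),np.cos(a)]],4))
print("former A",mark_of("top","former"),)
E
```

```text
pose [0.6154 0.0503 1.5204] 87.11257291297966
[[ 0.    1.2 ]
 [-0.75  0.6 ]
 [-0.5   1.44]
 [-0.5   2.64]]
seat [ 0.0988 -0.0033]
v_stop [0.1256 0.002 ]
grip_center [-0.0576 -0.0045]
pad [ 0.0475 -0.0081]
jaw [0.005  0.0002]
former A [{'xy': [198.8, 273.7], 'confidence': 0.89}, {'xy': [230.6, 309.0], 'confidence': 0.74}, {'xy': [248.9, 255.0], 'confidence': 0.69}]
  return _methods._mean(a, axis=axis, dtype=dtype,
  ret = ret.dtype.type(ret / rcount)
  ret = _var(a, axis=axis, dtype=dtype, out=out, ddof=ddof,
  arrmean = um.true_divide(arrmean, div, out=arrmean,
  ret = ret.dtype.type(ret / rcount)
```

View pics/tfit.png

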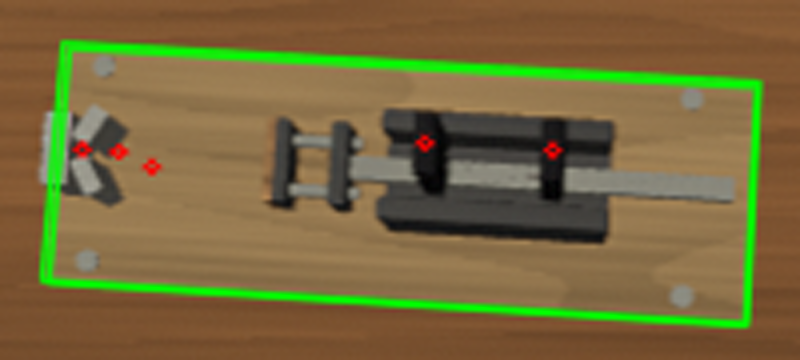

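View pics/sfit.png

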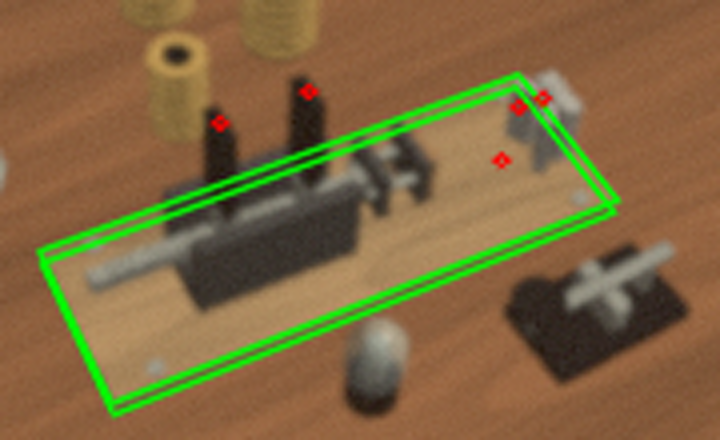

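```bash
cat >> h.py <<'E'
def go(target,ang=None,half=True):
    """print shift/yaw in tool axes from present pose to target xyz with tool-y world angle ang(rad)"""
    s=observe();Rm=R.from_rotvec(s["eef_rot"]).as_matrix()
    d=Rm.T@(np.array(target)-s["tool_pos"])*1e3
    out=dict(zip(("dx","dy","dz"),np.round(d,1)))
    cur=np.arctan2(Rm[1,1],Rm[0,1])
    if ang is not None:
        out["yaw"]=round(np.degrees((cur-ang+np.pi/2)%np.pi-np.pi/2),1)
    print("t",round(s["time_s"],2),"pos",np.round(s["tool_pos"],4),"tooly deg",round(np.degrees(cur),1),"tilt",np.round(np.degrees(np.arccos(-Rm[2,2])),2),"q7",round(s["q"][6],2),"open",round(s["opening"],4),"F",np.round(s["force"],1));print("->",out)
E
python3 -c "
from h import *
p=np.load('pose.npy')
go([.493,-.003,.2],p[2]-np.pi/2)"
```

```text
t 1.55 pos [0.2471 0.6816 0.2047] tooly deg 70.1 tilt 0.0 q7 -0.08 open 0.0851 F [-0.  -0.6  0.3]
-> {'dx': np.float64(-464.5), 'dy': np.float64(-559.8), 'dz': np.float64(4.7), 'yaw': np.float64(73.0)}
```

>>> carry_out(series=[{"dz":-40},{"dz":-80},{"dx":-30,"dy":-36,"dz":-90,"yaw":6},{"dx":-464,"dy":-560,"dz":-90,"yaw":73},{"dx":-464,"dy":-560,"dz":-90,"yaw":73},{"dx":-464,"dy":-560,"dz":-90,"yaw":73},{"dx":-464,"dy":-560,"dz":-90,"yaw":73},{"dx":-464,"dy":-560,"dz":-90,"yaw":73},{"dx":-464,"dy":-560,"dz":-90,"yaw":73},{"dx":-464,"dy":-560,"dz":-90,"yaw":73}])

```text
invalid input
```

```bash
python3 -c "
from h import *
p=np.load('pose.npy')
go([.493,-.003,.2],p[2]-np.pi/2)"
```

```text
t 1.55 pos [0.2471 0.6816 0.2047] tooly deg 70.1 tilt 0.0 q7 -0.08 open 0.0851 F [-0.  -0.6  0.3]
-> {'dx': np.float64(-464.5), 'dy': np.float64(-559.8), 'dz': np.float64(4.7), 'yaw': np.float64(73.0)}
```

Perhaps every field has to be given.

>>> carry_out(series=[{"fingers":0,"dx":0,"dy":0,"dz":-40,"yaw":0},{"fingers":0,"dx":0,"dy":0,"dz":-80,"yaw":0},{"fingers":0,"dx":-464,"dy":-560,"dz":-90,"yaw":73},{"fingers":0,"dx":-464,"dy":-560,"dz":-90,"yaw":73},{"fingers":0,"dx":-464,"dy":-560,"dz":-90,"yaw":73},{"fingers":0,"dx":-464,"dy":-560,"dz":-90,"yaw":73},{"fingers":0,"dx":-464,"dy":-560,"dz":-90,"yaw":73},{"fingers":0,"dx":-464,"dy":-560,"dz":-90,"yaw":73},{"fingers":0,"dx":-464,"dy":-560,"dz":-90,"yaw":73},{"fingers":0,"dx":-464,"dy":-560,"dz":-90,"yaw":73}])

```text
time_s: 2.38
tool_pos: [0.3598, 0.3659, 0.2896]
eef_rot: [-1.968, -2.449, -0.001]
force: [0.7, 0.2, 0.3]
opening: 0.0855
```

```bash
python3 -c "
from h import *
p=np.load('pose.npy')
go([.493,-.003,.2],p[2]-np.pi/2)"
```

```text
t 2.38 pos [0.3598 0.3659 0.2896] tooly deg 12.4 tilt 0.04 q7 -0.58 open 0.0855 F [0.7 0.2 0.3]
-> {'dx': np.float64(-389.0), 'dy': np.float64(50.6), 'dz': np.float64(89.3), 'yaw': np.float64(15.3)}
```

>>> carry_out(series=[{"fingers":0,"dx":-389,"dy":51,"dz":60,"yaw":15},{"fingers":0,"dx":-389,"dy":51,"dz":60,"yaw":15},{"fingers":0,"dx":-389,"dy":51,"dz":60,"yaw":15},{"fingers":0,"dx":-389,"dy":51,"dz":60,"yaw":15},{"fingers":0,"dx":-389,"dy":51,"dz":60,"yaw":15},{"fingers":0,"dx":-389,"dy":51,"dz":60,"yaw":15},{"fingers":0,"dx":-389,"dy":51,"dz":60,"yaw":15},{"fingers":0,"dx":-389,"dy":51,"dz":60,"yaw":15},{"fingers":0,"dx":-389,"dy":51,"dz":60,"yaw":15},{"fingers":0,"dx":-389,"dy":51,"dz":60,"yaw":15}])

```text
time_s: 3.22
tool_pos: [0.4963, -0.0049, 0.2292]
eef_rot: [2.267, 2.172, 0.0]
force: [0.6, 1.0, 0.3]
opening: 0.0855
```

>>> carry_out(series=[{"fingers":0,"dx":0,"dy":0,"dz":0,"yaw":0},{"fingers":0,"dx":0,"dy":0,"dz":0,"yaw":0},{"fingers":0,"dx":0,"dy":0,"dz":0,"yaw":0}])

```text
time_s: 3.47
tool_pos: [0.4951, 0.0004, 0.2293]
eef_rot: [-2.264, -2.178, -0.0]
force: [-0.4, -0.8, 0.6]
opening: 0.0852
```

Run:
```python
from h import *
p=np.load('pose.npy')
go([.493,-.003,.2],p[2]-np.pi/2)
s=observe();im=capture("wrist");save(im,"w1");c=cam("wrist",s)
print(proj(c,[[.493,-.003,.06],[.493,-.003,0]]))
hsv=cv2.cvtColor(im,cv2.COLOR_RGB2HSV);m=cv2.inRange(hsv,(19,100,120),(35,255,255))
for k in cv2.findContours(m,cv2.RETR_EXTERNAL,cv2.CHAIN_APPROX_NONE)[0]:
    if cv2.contourArea(k)>60:
        e=cv2.fitEllipse(k);print(np.round(e[0],1),np.round(e[1],1),np.round(unproj(c,e[0],.06),4))
# overlay seat etc
for q in([99,0,12],[120,0,58],[145,-55,12],[145,55,12],[-35,0,138],[-85,0,138],[-175,-55,12]): print(q,np.round(proj(c,cl2w(np.array(q)/1e3,p))[0],1))
```

```text
t 3.47 pos [4.951e-01 4.000e-04 2.293e-01] tooly deg -2.2 tilt 0.03 q7 0.08 open 0.0852 F [-0.4 -0.8  0.6]
-> {'dx': np.float64(-3.5), 'dy': np.float64(-2.0), 'dz': np.float64(29.3), 'yaw': np.float64(0.7)}
[[259.12670326 161.59937177]
 [259.23504328 149.6890511 ]]
[259.  156.2] [32.1 41.6] [[0.4931 0.003  0.06  ]]
[164.2 133.5] [50.  66.9] [[0.3938 0.0316 0.06  ]]
[215.7  73.1] [53.5 55.8] [[0.4532 0.0899 0.06  ]]
[99, 0, 12] [369.8  12.4]
[120, 0, 58] [387.3 -20.1]
[145, -55, 12] [423.4 -30.5]
[145, 55, 12] [322.4 -35.8]
[-35, 0, 138] [401.4 158.6]
[-85, 0, 138] [392.9 213.3]
[-175, -55, 12] [386.8 237.3]
```

View pics/w1.png

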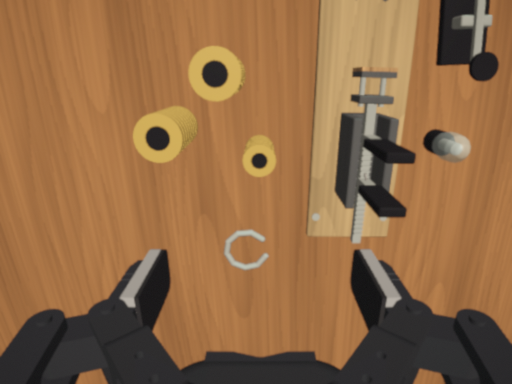

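>>> carry_out(series=[{"fingers":0,"dx":-2.5,"dy":-2,"dz":30,"yaw":0.7},{"fingers":0,"dx":-2.5,"dy":-2,"dz":70,"yaw":0.7},{"fingers":0,"dx":-2.5,"dy":-2,"dz":110,"yaw":0.7},{"fingers":0,"dx":-2.5,"dy":-2,"dz":145,"yaw":0.7},{"fingers":0,"dx":-2.5,"dy":-2,"dz":175,"yaw":0.7},{"fingers":0,"dx":-2.5,"dy":-2,"dz":195,"yaw":0.7},{"fingers":0,"dx":-2.5,"dy":-2,"dz":206,"yaw":0.7},{"fingers":0,"dx":-2.5,"dy":-2,"dz":206,"yaw":0.7},{"fingers":0,"dx":-2.5,"dy":-2,"dz":206,"yaw":0.7},{"fingers":0,"dx":-2.5,"dy":-2,"dz":206,"yaw":0.7}])

```text
time_s: 4.35
tool_pos: [0.4937, -0.0019, 0.0241]
eef_rot: [2.276, 2.165, 0.001]
force: [-0.1, 0.5, -0.1]
opening: 0.0854
```

Run:
```python
from h import *
p=np.load('pose.npy')
go([.493,-.002,.023],p[2]-np.pi/2)
s=observe();im=capture("wrist");save(im,"w2");c=cam("wrist",s)
print(proj(c,[[.493,-.002,.06]]))
```

```text
t 4.35 pos [ 0.4937 -0.0019  0.0241] tooly deg -2.9 tilt 0.06 q7 0.3 open 0.0854 F [-0.1  0.5 -0.1]
-> {'dx': np.float64(-0.2), 'dy': np.float64(-0.7), 'dz': np.float64(1.1), 'yaw': np.float64(0.0)}
[[261.03764525 262.56112526]]
```

View pics/w2.png

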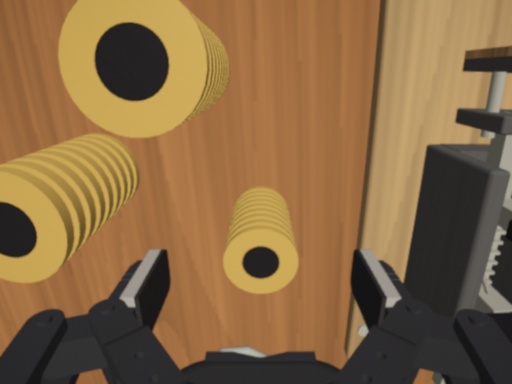

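>>> carry_out(series=[{"fingers":0.3,"dx":0,"dy":0,"dz":0,"yaw":0},{"fingers":0.5,"dx":0,"dy":0,"dz":0,"yaw":0},{"fingers":0.8,"dx":0,"dy":0,"dz":0,"yaw":0},{"fingers":0.8,"dx":0,"dy":0,"dz":0,"yaw":0},{"fingers":0.8,"dx":0,"dy":0,"dz":0,"yaw":0},{"fingers":0.8,"dx":0,"dy":0,"dz":0,"yaw":0},{"fingers":0.8,"dx":0,"dy":0,"dz":0,"yaw":0},{"fingers":0.8,"dx":0,"dy":0,"dz":0,"yaw":0}])

```text
time_s: 5.07
tool_pos: [0.4936, -0.0026, 0.024]
eef_rot: [2.277, 2.164, 0.002]
force: [-0.4, 0.6, 10.6]
opening: 0.0329
```

Run:
```python
from h import *
p=np.load('pose.npy')
w=cl2w([[.085,0,0]],p)[0];print(w)
go([w[0],w[1],.15],p[2]-np.pi/2)
s=observe();im=capture("wrist");save(im,"w3")
# pad front location
t=capture("top");save(t,"t3",(130,150,330,220),4)
```

```text
[0.61964508 0.13522564 0.        ]
t 5.07 pos [ 0.4936 -0.0026  0.024 ] tooly deg -2.9 tilt 0.07 q7 0.3 open 0.0329 F [-0.4  0.6 10.6]
-> {'dx': np.float64(144.2), 'dy': np.float64(118.9), 'dz': np.float64(-125.8), 'yaw': np.float64(-0.0)}
```

View pics/w3.png

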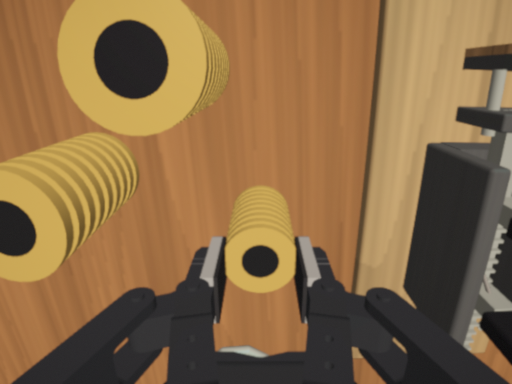

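>>> carry_out(series=[{"fingers":0.8,"dx":0,"dy":0,"dz":-20,"yaw":0},{"fingers":0.8,"dx":0,"dy":0,"dz":-50,"yaw":0},{"fingers":0.8,"dx":0,"dy":0,"dz":-85,"yaw":0},{"fingers":0.8,"dx":15,"dy":5,"dz":-115,"yaw":0},{"fingers":0.8,"dx":50,"dy":15,"dz":-126,"yaw":0},{"fingers":0.8,"dx":85,"dy":35,"dz":-126,"yaw":0},{"fingers":0.8,"dx":115,"dy":65,"dz":-126,"yaw":0},{"fingers":0.8,"dx":135,"dy":95,"dz":-126,"yaw":0},{"fingers":0.8,"dx":144,"dy":119,"dz":-126,"yaw":0},{"fingers":0.8,"dx":144,"dy":119,"dz":-126,"yaw":0}])

```text
time_s: 6.0
tool_pos: [0.6239, 0.1385, 0.149]
eef_rot: [2.272, 2.167, 0.005]
force: [1.1, -0.2, -1.4]
opening: 0.0329
```

>>> carry_out(series=[{"fingers":0.8,"dx":0,"dy":0,"dz":0,"yaw":0},{"fingers":0.8,"dx":0,"dy":0,"dz":0,"yaw":0}])

```text
time_s: 6.17
tool_pos: [0.6184, 0.1344, 0.1488]
eef_rot: [-2.278, -2.163, 0.003]
force: [-0.3, -0.6, -2.1]
opening: 0.033
```

Run:
```python
from h import *
p=np.load('pose.npy')
w=cl2w([[.085,0,0]],p)[0]
go([w[0],w[1],.036],p[2]-np.pi/2)
s=observe();im=capture("wrist");c=cam("wrist",s)
for q in([99,0,12],[120,0,58],[104,-16,58],[104,16,58],[145,-55,12],[145,55,12],[85,0,72]):
    u=proj(c,cl2w(np.array(q)/1e3,p))[0];cv2.circle(im,tuple(np.round(u).astype(int)),3,(255,0,0),1)
save(im,"w4")
t=capture("scene");save(t,"s4",(200,90,380,240),4)
```

```text
t 6.17 pos [0.6184 0.1344 0.1488] tooly deg -3.0 tilt 0.1 q7 -0.01 open 0.033 F [-0.3 -0.6 -2.1]
-> {'dx': np.float64(1.0), 'dy': np.float64(1.4), 'dz': np.float64(112.8), 'yaw': np.float64(-0.1)}
```

View pics/w4.png

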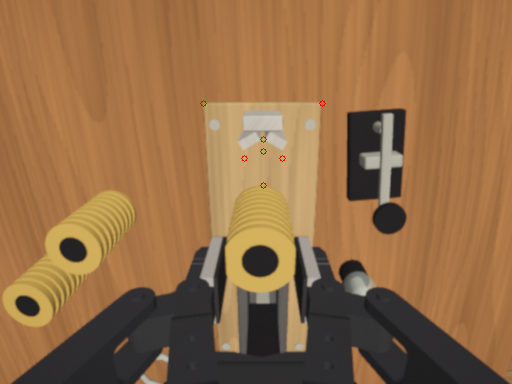

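View pics/s4.png

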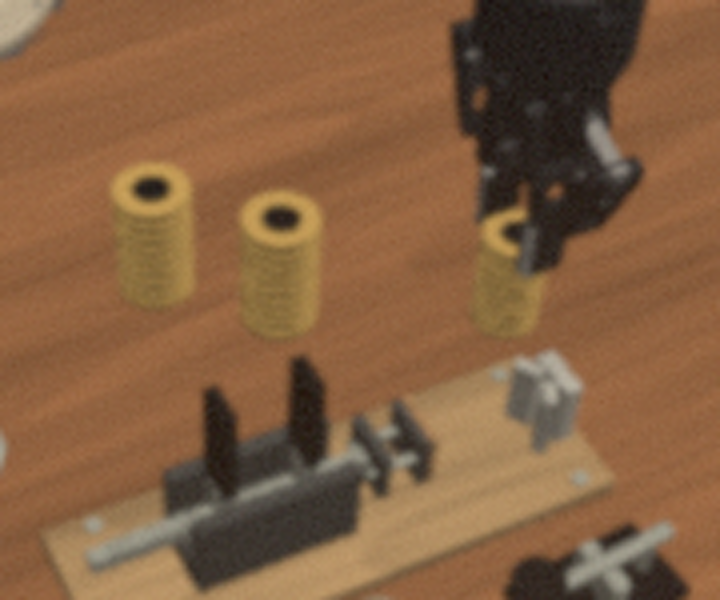

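View pics/t3.png

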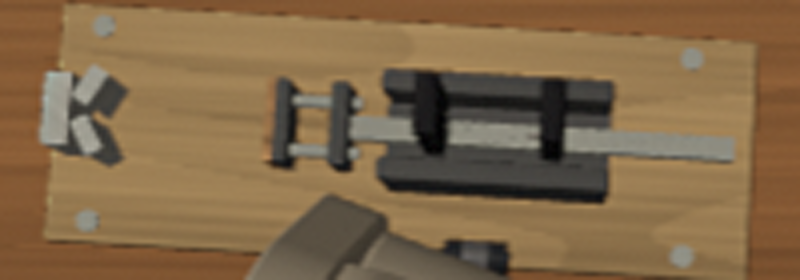

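>>> carry_out(series=[{"fingers":0.8,"dx":1,"dy":1.4,"dz":30,"yaw":0},{"fingers":0.8,"dx":1,"dy":1.4,"dz":60,"yaw":0},{"fingers":0.8,"dx":1,"dy":1.4,"dz":85,"yaw":0},{"fingers":0.8,"dx":1,"dy":1.4,"dz":100,"yaw":0},{"fingers":0.8,"dx":1,"dy":1.4,"dz":107,"yaw":0},{"fingers":0.8,"dx":1,"dy":1.4,"dz":110,"yaw":0},{"fingers":0.8,"dx":1,"dy":1.4,"dz":112,"yaw":0},{"fingers":0.8,"dx":1,"dy":1.4,"dz":112,"yaw":0},{"fingers":0.8,"dx":1,"dy":1.4,"dz":112,"yaw":0}])

```text
time_s: 7.02
tool_pos: [0.6214, 0.136, 0.0384]
eef_rot: [2.277, 2.164, 0.002]
force: [0.9, -0.1, -0.8]
opening: 0.0326
```

Run:
```python
from h import *
p=np.load('pose.npy')
w=cl2w([[.085,0,0]],p)[0]
go([w[0],w[1],.036],p[2]-np.pi/2)
s=observe();im=capture("wrist");save(im,"w5")
t=capture("scene");save(t,"s5",(200,90,380,240),4)
c=cam("top")
for u in ([199.5,170],[199.,191.5]):
    d=unproj(c,u,.063)[0][:2]-p[:2];a=p[2];print("pad front clamp x,y",d@[np.cos(a),np.sin(a)],d@[-np.sin(a),np.cos(a)])
```

```text
t 7.02 pos [0.6214 0.136  0.0384] tooly deg -2.9 tilt 0.09 q7 0.06 open 0.0326 F [ 0.9 -0.1 -0.8]
-> {'dx': np.float64(-0.9), 'dy': np.float64(-1.7), 'dz': np.float64(2.3), 'yaw': np.float64(-0.0)}
pad front clamp x,y 0.03408655405339728 -0.016314903818951804
pad front clamp x,y 0.03210499121130041 0.0209223355040353
```

View pics/w5.png

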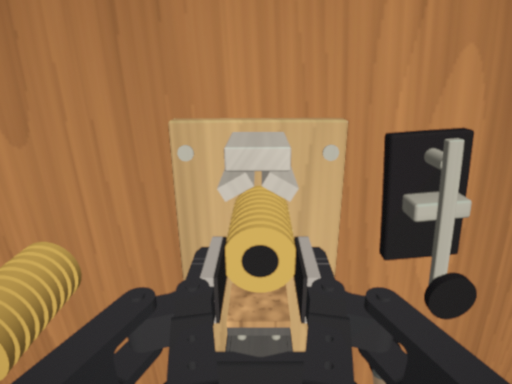

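View pics/s5.png

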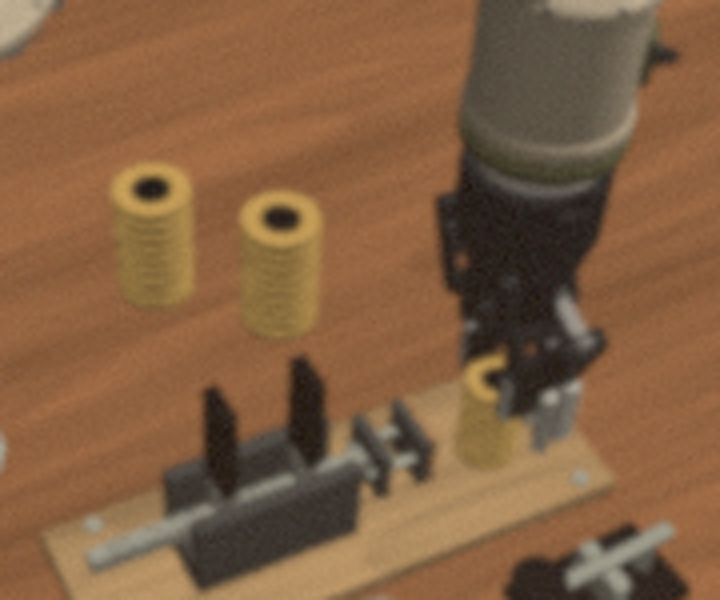

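>>> carry_out(series=[{"fingers":0.8,"dx":0,"dy":-1,"dz":1.5,"yaw":0},{"fingers":0.8,"dx":0,"dy":-1,"dz":2.5,"yaw":0},{"fingers":0.8,"dx":0,"dy":-1,"dz":3,"yaw":0},{"fingers":0.8,"dx":0,"dy":-1,"dz":3,"yaw":0}])

```text
time_s: 7.45
tool_pos: [0.6206, 0.1363, 0.036]
eef_rot: [2.277, 2.164, 0.003]
force: [-2.4, -1.1, 14.3]
opening: 0.033
```

>>> carry_out(series=[{"fingers":0.8,"dx":0,"dy":0,"dz":-0.5,"yaw":0},{"fingers":0.3,"dx":0,"dy":0,"dz":-0.5,"yaw":0},{"fingers":0.2,"dx":0,"dy":0,"dz":-0.5,"yaw":0},{"fingers":0.2,"dx":0,"dy":0,"dz":-0.5,"yaw":0},{"fingers":0.2,"dx":0,"dy":0,"dz":-0.5,"yaw":0},{"fingers":0.2,"dx":0,"dy":0,"dz":-0.5,"yaw":0},{"fingers":0.2,"dx":0,"dy":0,"dz":-0.5,"yaw":0}])

```text
time_s: 8.03
tool_pos: [0.6198, 0.136, 0.0346]
eef_rot: [-2.277, -2.164, 0.0]
force: [-0.7, 0.0, 0.3]
opening: 0.068
```

Run:
```python
from h import *
p=np.load('pose.npy')
w=cl2w([[.085,0,0]],p)[0]
go([w[0],w[1],.2],p[2]-np.pi/2)
im=capture("wrist");save(im,"w6")
```

```text
t 8.03 pos [0.6198 0.136  0.0346] tooly deg -2.9 tilt 0.01 q7 0.06 open 0.068 F [-0.7  0.   0.3]
-> {'dx': np.float64(-0.8), 'dy': np.float64(-0.2), 'dz': np.float64(-165.4), 'yaw': np.float64(-0.0)}
```

View pics/w6.png

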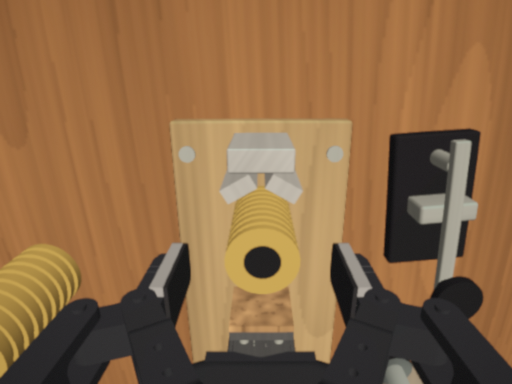

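>>> carry_out(series=[{"fingers":0.2,"dx":0,"dy":0,"dz":-30,"yaw":0},{"fingers":0.2,"dx":0,"dy":0,"dz":-70,"yaw":0},{"fingers":0.2,"dx":0,"dy":0,"dz":-110,"yaw":0},{"fingers":0.1,"dx":0,"dy":0,"dz":-150,"yaw":0},{"fingers":0,"dx":0,"dy":0,"dz":-190,"yaw":-7},{"fingers":0,"dx":-30,"dy":0,"dz":-190,"yaw":-14},{"fingers":0,"dx":-60,"dy":0,"dz":-190,"yaw":-21},{"fingers":0,"dx":-100,"dy":0,"dz":-190,"yaw":-28},{"fingers":0,"dx":-130,"dy":0,"dz":-190,"yaw":-35},{"fingers":0,"dx":-146,"dy":0,"dz":-190,"yaw":-42}])

```text
time_s: 8.92
tool_pos: [0.6117, -0.0146, 0.2252]
eef_rot: [1.347, 2.837, -0.002]
force: [-0.1, -0.3, -0.4]
opening: 0.0854
```

Run:
```python
from h import *
p=np.load('pose.npy')
w=cl2w([[-.06,0,0]],p)[0]
go([w[0],w[1],.2],p[2])
```

```text
t 8.92 pos [ 0.6117 -0.0146  0.2252] tooly deg 39.2 tilt 0.11 q7 0.78 open 0.0854 F [-0.1 -0.3 -0.4]
-> {'dx': np.float64(3.6), 'dy': np.float64(3.7), 'dz': np.float64(25.2), 'yaw': np.float64(-47.9)}
```

>>> carry_out(series=[{"fingers":0,"dx":3,"dy":3,"dz":10,"yaw":-48},{"fingers":0,"dx":3,"dy":3,"dz":10,"yaw":-48},{"fingers":0,"dx":3,"dy":3,"dz":10,"yaw":-48},{"fingers":0,"dx":3,"dy":3,"dz":10,"yaw":-48},{"fingers":0,"dx":3,"dy":3,"dz":10,"yaw":-48},{"fingers":0,"dx":3,"dy":3,"dz":10,"yaw":-48},{"fingers":0,"dx":3,"dy":3,"dz":10,"yaw":-48},{"fingers":0,"dx":3,"dy":3,"dz":10,"yaw":-48},{"fingers":0,"dx":3,"dy":3,"dz":10,"yaw":-48}])

```text
time_s: 9.67
tool_pos: [0.6128, -0.0058, 0.2147]
eef_rot: [-0.085, -3.14, -0.0]
force: [-0.6, 0.1, -0.2]
opening: 0.0853
```

Run:
```python
from h import *
p=np.load('pose.npy')
w=cl2w([[-.06,0,0]],p)[0]
go([w[0],w[1],.2],p[2])
s=observe();im=capture("wrist");c=cam("wrist",s)
for q in([-35,0,138],[-85,0,138],[-40,13,138],[-40,-13,138],[-90,13,138],[-90,-13,138],[85,0,72],[99,0,72]):
    u=proj(c,cl2w(np.array(q)/1e3,p))[0];cv2.circle(im,tuple(np.round(u).astype(int)),3,(255,0,0),1)
save(im,"w7")
save(capture("top"),"t7",(130,100,330,250),4)
save(capture("scene"),"s7",(200,90,380,240),4)
```

```text
t 9.67 pos [ 0.6128 -0.0058  0.2147] tooly deg 86.9 tilt 0.01 q7 1.46 open 0.0853 F [-0.6  0.1 -0.2]
-> {'dx': np.float64(0.2), 'dy': np.float64(-3.8), 'dz': np.float64(14.7), 'yaw': np.float64(-0.2)}
```

View pics/w7.png

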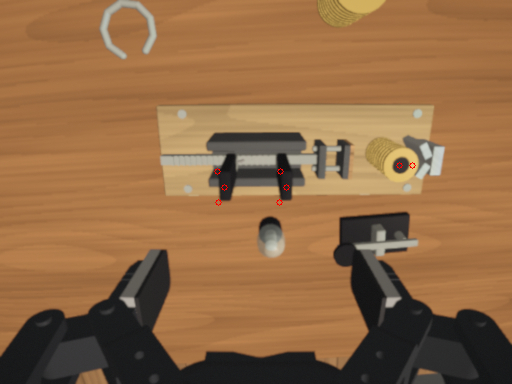

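View pics/s7.png

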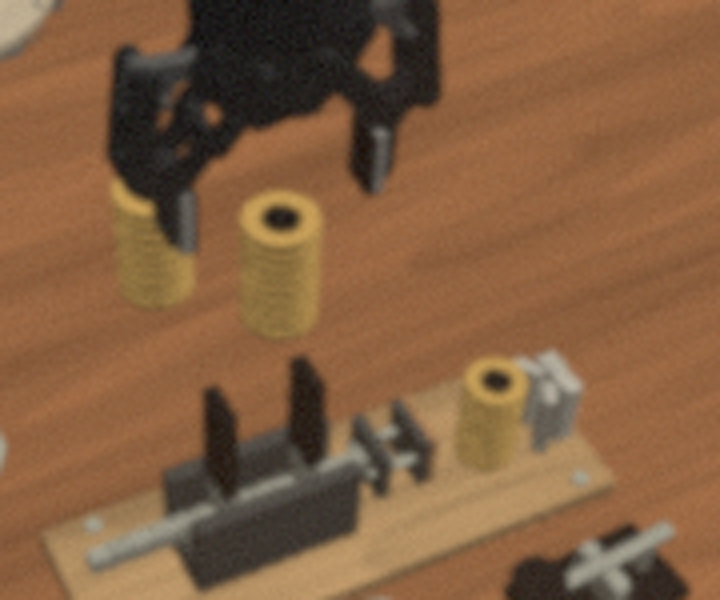

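View pics/t7.png

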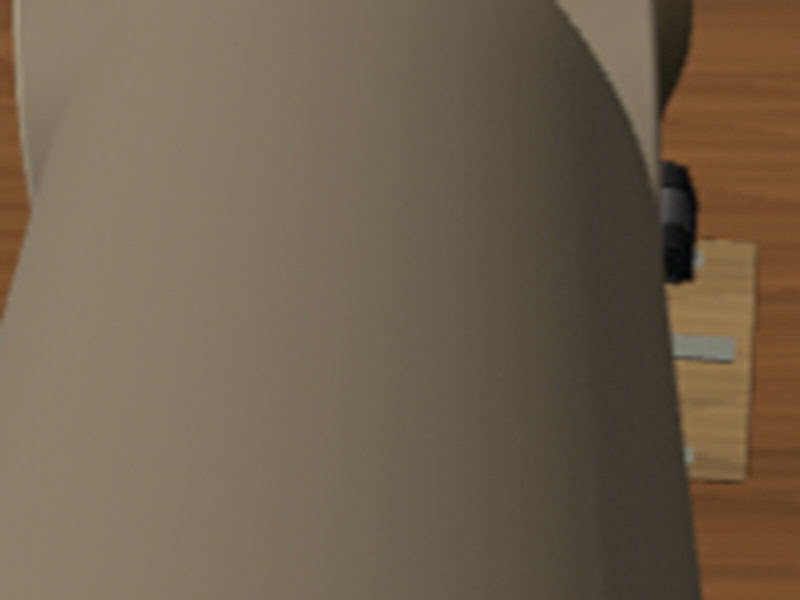

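>>> carry_out(series=[{"fingers":0,"dx":0,"dy":-2.5,"dz":20,"yaw":0},{"fingers":0,"dx":0,"dy":-2.5,"dz":45,"yaw":0},{"fingers":0,"dx":0,"dy":-2.5,"dz":70,"yaw":0},{"fingers":0,"dx":0,"dy":-2.5,"dz":95,"yaw":0},{"fingers":0,"dx":0,"dy":-2.5,"dz":112,"yaw":0},{"fingers":0,"dx":0,"dy":-2.5,"dz":120,"yaw":0},{"fingers":0,"dx":0,"dy":-2.5,"dz":121,"yaw":0},{"fingers":0,"dx":0,"dy":-2.5,"dz":121,"yaw":0}])

```text
time_s: 10.48
tool_pos: [0.6129, -0.008, 0.0939]
eef_rot: [-0.081, -3.14, 0.0]
force: [0.5, -0.2, -0.1]
opening: 0.0853
```

Run:
```python
from h import *
p=np.load('pose.npy')
w=cl2w([[-.06,0,0]],p)[0]
go([w[0],w[1],.093],p[2])
save(capture("wrist"),"w8")
save(capture("scene"),"s8",(200,90,380,240),4)
```

```text
t 10.48 pos [ 0.6129 -0.008   0.0939] tooly deg 87.0 tilt 0.02 q7 1.47 open 0.0853 F [ 0.5 -0.2 -0.1]
-> {'dx': np.float64(0.5), 'dy': np.float64(-1.7), 'dz': np.float64(0.9), 'yaw': np.float64(-0.1)}
```

View pics/w8.png

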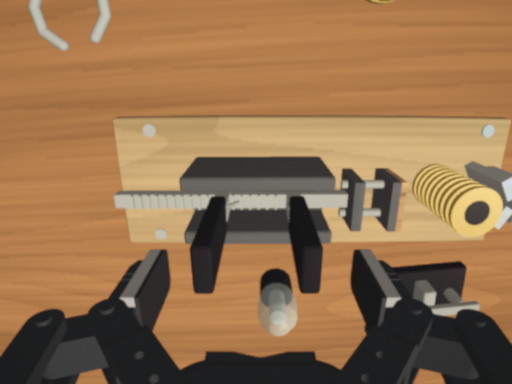

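View pics/s8.png

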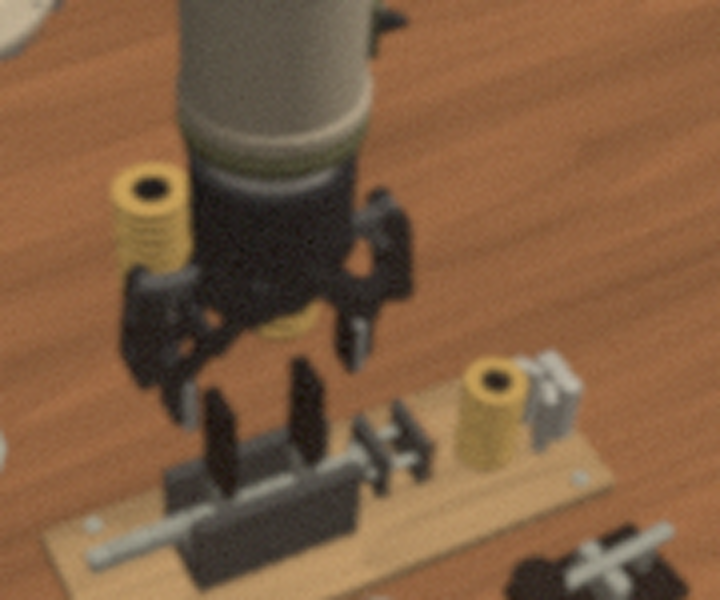

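Run:
```python
from h import *
p=np.load('pose.npy')
s=observe();cw=cam("wrist",s);cs=cam("scene")
for q in([-40,13,138],[-40,-13,138],[-30,13,138],[-30,-13,138],[-90,13,138],[-90,-13,138],[-40,13,72],[99,0,72]):
    P=cl2w(np.array(q)/1e3,p); print(q,np.round(P,3),"wrist",np.round(proj(cw,P)[0],1),"scene crop",np.round((proj(cs,P)[0]-[200,90])*4,0))
T=np.array(s["tool_pos"])
for dy in(-.043,0,.043):
    P=T+[0,dy,.013];print("tip",np.round(proj(cw,P),1),np.round((proj(cs,P)[0]-[200,90])*4,0))
```

```text
[-40, 13, 138] [[0.6   0.011 0.138]] wrist [300.6 245.1] scene crop [287. 356.]
[-40, -13, 138] [[0.626 0.01  0.138]] wrist [298.2 293.7] scene crop [310. 390.]
[-30, 13, 138] [[0.601 0.021 0.138]] wrist [323.1 245. ] scene crop [304. 350.]
[-30, -13, 138] [[0.627 0.02  0.138]] wrist [319.3 293.5] scene crop [327. 384.]
[-90, 13, 138] [[ 0.598 -0.039  0.138]] wrist [187.8 245.1] scene crop [199. 387.]
[-90, -13, 138] [[ 0.624 -0.04   0.138]] wrist [192.2 293.6] scene crop [220. 422.]
[-40, 13, 72] [[0.6   0.011 0.072]] wrist [288.2 193.4] scene crop [284. 437.]
[99, 0, 72] [[0.62  0.149 0.072]] wrist [492.8 211.1] scene crop [513. 372.]
tip [[181. 244.]] [193. 454.]
tip [[259.2 240.6]] [266. 424.]
tip [[338.1 236.8]] [337. 394.]
```

>>> carry_out(series=[{"fingers":0,"dx":0.5,"dy":-1,"dz":8,"yaw":0},{"fingers":0.2,"dx":0.5,"dy":-1,"dz":8,"yaw":0},{"fingers":0.3,"dx":0.5,"dy":-1,"dz":8,"yaw":0},{"fingers":0.4,"dx":0.5,"dy":-1,"dz":8,"yaw":0},{"fingers":0.4,"dx":0.5,"dy":-1,"dz":8,"yaw":0},{"fingers":0.4,"dx":0.5,"dy":-1,"dz":8,"yaw":0}])

```text
time_s: 11.08
tool_pos: [0.6124, -0.0097, 0.0864]
eef_rot: [0.081, 3.14, -0.001]
force: [-1.0, -3.5, 5.6]
opening: 0.0513
```

Run:
```python
from h import *
p=np.load('pose.npy')
w=cl2w([[-.06,0,0]],p)[0]
go([w[0],w[1],.086],p[2])
save(capture("wrist"),"w9")
```

```text
t 11.08 pos [ 0.6124 -0.0097  0.0864] tooly deg 87.0 tilt 0.05 q7 1.47 open 0.0513 F [-1.  -3.5  5.6]
-> {'dx': np.float64(0.1), 'dy': np.float64(0.1), 'dz': np.float64(0.4), 'yaw': np.float64(-0.1)}
```

View pics/w9.png

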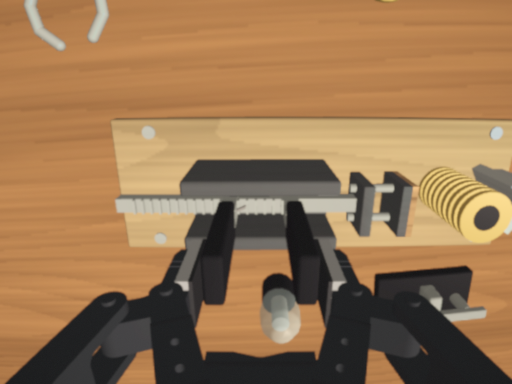

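>>> carry_out(series=[{"fingers":0.48,"dx":0,"dy":0,"dz":0,"yaw":0},{"fingers":0.56,"dx":0,"dy":0,"dz":0,"yaw":0},{"fingers":0.64,"dx":0,"dy":0,"dz":0,"yaw":0},{"fingers":0.65,"dx":0,"dy":0,"dz":0,"yaw":0},{"fingers":0.65,"dx":0,"dy":0,"dz":0,"yaw":0},{"fingers":0.65,"dx":0,"dy":0,"dz":0,"yaw":0}])

```text
time_s: 11.63
tool_pos: [0.6129, -0.0097, 0.0867]
eef_rot: [0.081, 3.139, -0.001]
force: [-0.1, -3.6, 7.1]
opening: 0.0299
```

Run:
```python
from h import *
p=np.load('pose.npy')
w=cl2w([[-.06,0,0]],p)[0]
go([w[0],w[1],.086],p[2])
save(capture("wrist"),"w10")
```

```text
t 11.63 pos [ 0.6129 -0.0097  0.0867] tooly deg 87.0 tilt 0.1 q7 1.47 open 0.0299 F [-0.1 -3.6  7.1]
-> {'dx': np.float64(0.6), 'dy': np.float64(0.1), 'dz': np.float64(0.7), 'yaw': np.float64(-0.1)}
```

View pics/w10.png

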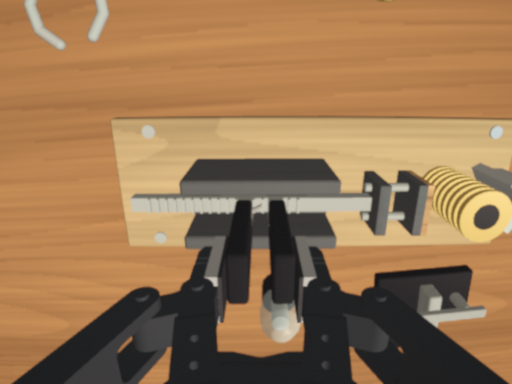

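```bash
cat >> h.py <<'E'
def jawcrop(name,marks=()):
    p=np.load('pose.npy');s=observe();im=capture("wrist");c=cam("wrist",s)
    f=6;x0,y0,x1,y1=340,150,473,250
    big=cv2.resize(im[y0:y1,x0:x1],None,fx=f,fy=f,interpolation=cv2.INTER_CUBIC)
    # ruler: clamp x ticks every 5 mm at z=.063,y=+.018 and the y=-.018 line
    for y in(.018,-.018):
        for k in range(10,115,2):
            u=(proj(c,cl2w([[k/1e3,y,.063]],p))[0]-[x0,y0]+.5)*f
            if 0<u[0]<big.shape[1] and 0<u[1]<big.shape[0]:
                L=14 if k%10==0 else 6
                cv2.line(big,(int(u[0]),int(u[1])),(int(u[0]),int(u[1])-L),(255,0,0),1)
                if k%10==0: cv2.putText(big,str(k),(int(u[0])-8,int(u[1])-16),0,.4,(0,0,255),1)
    save(big,name)
E
python3 -c "
from h import *
jawcrop('j10')"
```

```text
(no output)
```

View pics/j10.png

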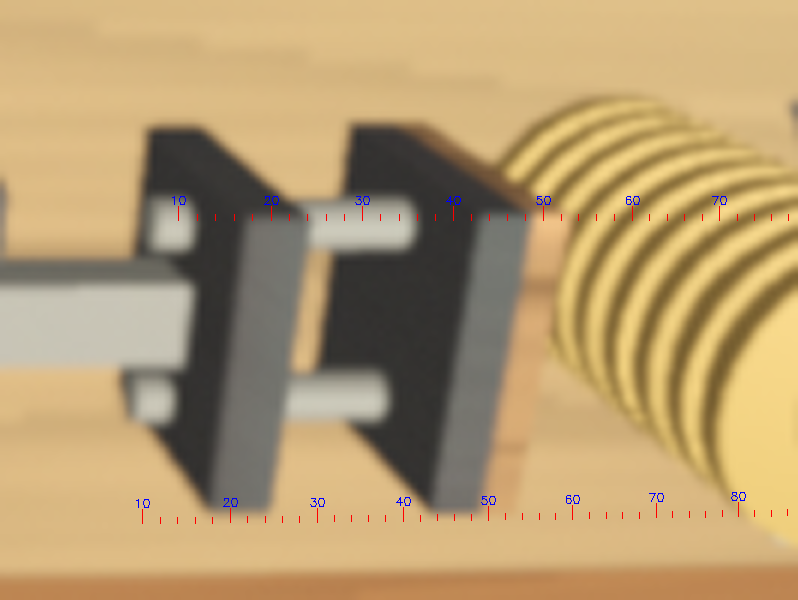

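>>> carry_out(series=[{"fingers":0.5,"dx":0,"dy":0,"dz":0,"yaw":0},{"fingers":0.35,"dx":0,"dy":0,"dz":0,"yaw":0},{"fingers":0.25,"dx":0,"dy":0,"dz":0,"yaw":0},{"fingers":0.25,"dx":0,"dy":0,"dz":0,"yaw":0},{"fingers":0.25,"dx":0,"dy":0,"dz":0,"yaw":0},{"fingers":0.25,"dx":0,"dy":0,"dz":0,"yaw":0},{"fingers":0.25,"dx":0,"dy":0,"dz":0,"yaw":0}])

```text
time_s: 12.32
tool_pos: [0.6122, -0.0086, 0.0858]
eef_rot: [0.08, 3.141, 0.0]
force: [0.7, -0.4, 0.6]
opening: 0.064
```

>>> carry_out(series=[{"fingers":0.35,"dx":0,"dy":0,"dz":0,"yaw":0},{"fingers":0.45,"dx":0,"dy":0,"dz":0,"yaw":0},{"fingers":0.55,"dx":0,"dy":0,"dz":0,"yaw":0},{"fingers":0.62,"dx":0,"dy":0,"dz":0,"yaw":0},{"fingers":0.65,"dx":0,"dy":0,"dz":0,"yaw":0},{"fingers":0.65,"dx":0,"dy":0,"dz":0,"yaw":0},{"fingers":0.65,"dx":0,"dy":0,"dz":0,"yaw":0},{"fingers":0.65,"dx":0,"dy":0,"dz":0,"yaw":0}])

```text
time_s: 12.98
tool_pos: [0.6128, -0.0097, 0.0867]
eef_rot: [0.081, 3.139, -0.001]
force: [-1.6, -3.0, 7.4]
opening: 0.03
```

```bash
python3 -c "
from h import *
jawcrop('j11')"
```

```text
(no output)
```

View pics/j11.png

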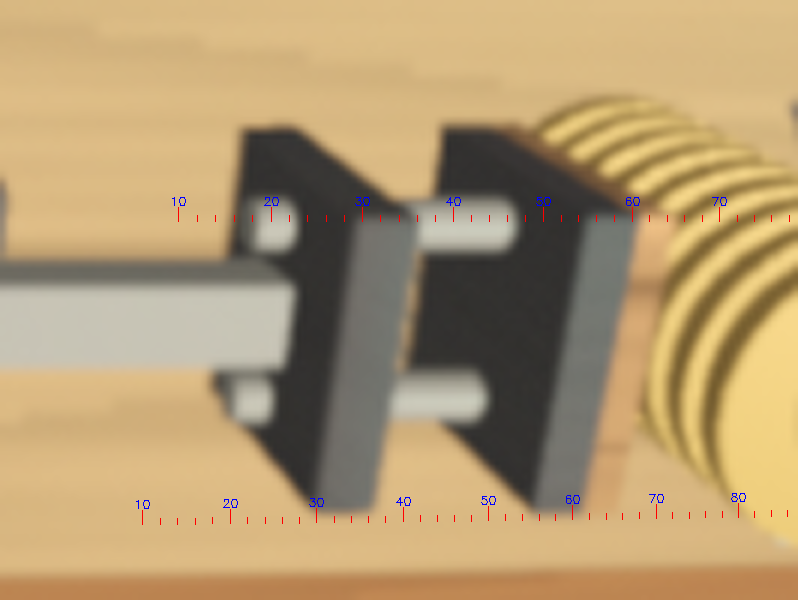

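Gain was 12 mm as expected: the jaw is now at about 28.5 mm. I'll do the third stroke.

>>> carry_out(series=[{"fingers":0.5,"dx":0,"dy":0,"dz":0,"yaw":0},{"fingers":0.35,"dx":0,"dy":0,"dz":0,"yaw":0},{"fingers":0.25,"dx":0,"dy":0,"dz":0,"yaw":0},{"fingers":0.25,"dx":0,"dy":0,"dz":0,"yaw":0},{"fingers":0.25,"dx":0,"dy":0,"dz":0,"yaw":0},{"fingers":0.25,"dx":0,"dy":0,"dz":0,"yaw":0},{"fingers":0.25,"dx":0,"dy":0,"dz":0,"yaw":0}])

```text
time_s: 13.62
tool_pos: [0.6122, -0.0086, 0.0858]
eef_rot: [0.079, 3.141, 0.0]
force: [0.4, 0.4, 0.1]
opening: 0.0639
```

>>> carry_out(series=[{"fingers":0.35,"dx":0,"dy":0,"dz":0,"yaw":0},{"fingers":0.42,"dx":0,"dy":0,"dz":0,"yaw":0},{"fingers":0.48,"dx":0,"dy":0,"dz":0,"yaw":0},{"fingers":0.54,"dx":0,"dy":0,"dz":0,"yaw":0},{"fingers":0.6,"dx":0,"dy":0,"dz":0,"yaw":0},{"fingers":0.65,"dx":0,"dy":0,"dz":0,"yaw":0},{"fingers":0.65,"dx":0,"dy":0,"dz":0,"yaw":0},{"fingers":0.65,"dx":0,"dy":0,"dz":0,"yaw":0}])

```text
time_s: 14.28
tool_pos: [0.6129, -0.0097, 0.0867]
eef_rot: [0.081, 3.139, -0.001]
force: [-1.1, -2.8, 8.3]
opening: 0.0302
```

```bash
python3 -c "
from h import *
jawcrop('j12');save(capture('wrist'),'w12')"
```

```text
(no output)
```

View pics/j12.png

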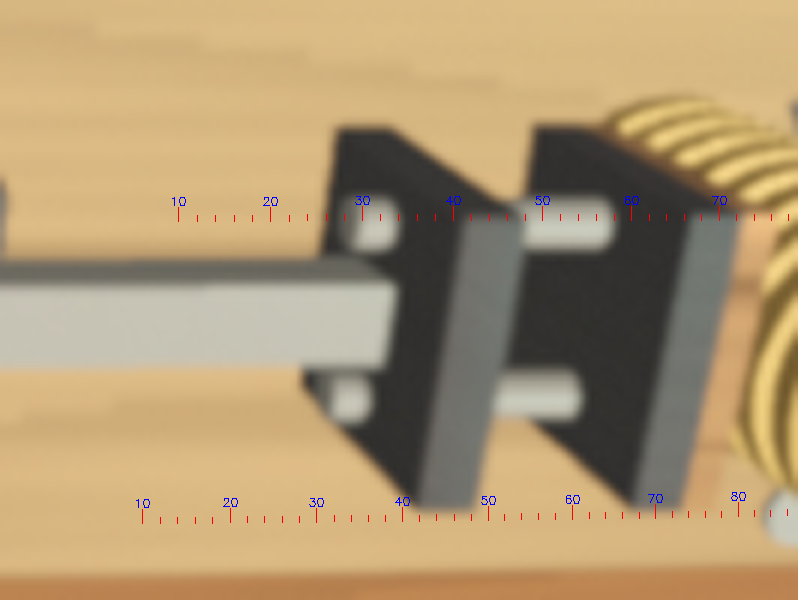

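View pics/w12.png

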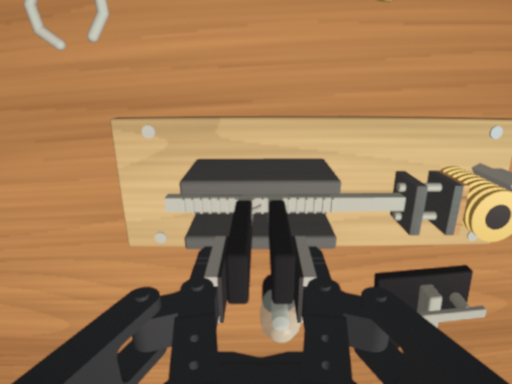

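The jaw is at about 40.3 mm and the former is being pushed upright. On the last stroke I'll squeeze partway, check, then finish.

>>> carry_out(series=[{"fingers":0.5,"dx":0,"dy":0,"dz":0,"yaw":0},{"fingers":0.35,"dx":0,"dy":0,"dz":0,"yaw":0},{"fingers":0.25,"dx":0,"dy":0,"dz":0,"yaw":0},{"fingers":0.25,"dx":0,"dy":0,"dz":0,"yaw":0},{"fingers":0.25,"dx":0,"dy":0,"dz":0,"yaw":0},{"fingers":0.25,"dx":0,"dy":0,"dz":0,"yaw":0},{"fingers":0.25,"dx":0,"dy":0,"dz":0,"yaw":0}])

```text
time_s: 14.97
tool_pos: [0.6122, -0.0086, 0.0858]
eef_rot: [0.079, 3.141, 0.0]
force: [0.2, -0.0, -0.4]
opening: 0.0636
```

>>> carry_out(series=[{"fingers":0.35,"dx":0,"dy":0,"dz":0,"yaw":0},{"fingers":0.42,"dx":0,"dy":0,"dz":0,"yaw":0},{"fingers":0.46,"dx":0,"dy":0,"dz":0,"yaw":0},{"fingers":0.5,"dx":0,"dy":0,"dz":0,"yaw":0},{"fingers":0.54,"dx":0,"dy":0,"dz":0,"yaw":0},{"fingers":0.57,"dx":0,"dy":0,"dz":0,"yaw":0},{"fingers":0.57,"dx":0,"dy":0,"dz":0,"yaw":0},{"fingers":0.57,"dx":0,"dy":0,"dz":0,"yaw":0}])

```text
time_s: 15.63
tool_pos: [0.6128, -0.0097, 0.0867]
eef_rot: [0.081, 3.139, -0.001]
force: [-1.7, -1.5, 8.9]
opening: 0.0371
```

```bash
python3 -c "
from h import *
jawcrop('j13');save(capture('scene'),'s13',(250,130,370,220),6)"
```

```text
(no output)
```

View pics/j13.png

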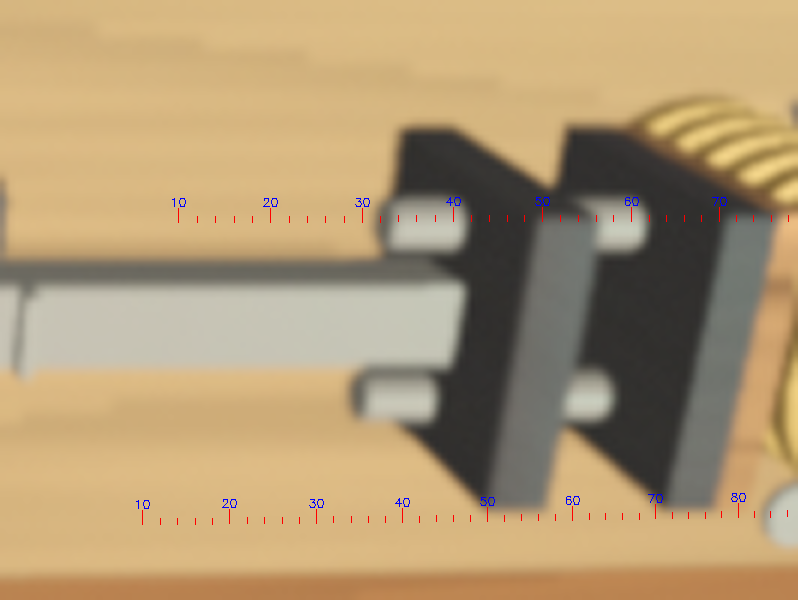

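View pics/s13.png

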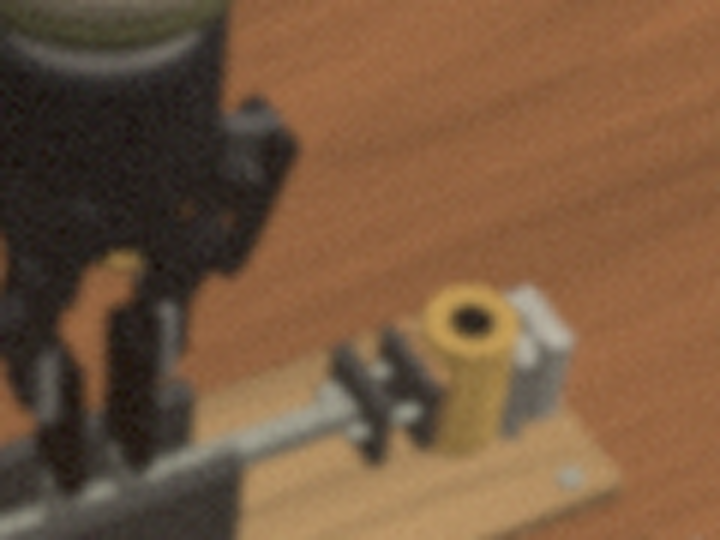

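The pad is pushed back about 4 mm (gap about 14 mm, jaw about 48.5 mm). Another 3.5 to 4 mm puts it at half travel.

>>> carry_out(series=[{"fingers":0.59,"dx":0,"dy":0,"dz":0,"yaw":0},{"fingers":0.61,"dx":0,"dy":0,"dz":0,"yaw":0},{"fingers":0.63,"dx":0,"dy":0,"dz":0,"yaw":0},{"fingers":0.65,"dx":0,"dy":0,"dz":0,"yaw":0},{"fingers":0.65,"dx":0,"dy":0,"dz":0,"yaw":0},{"fingers":0.65,"dx":0,"dy":0,"dz":0,"yaw":0},{"fingers":0.65,"dx":0,"dy":0,"dz":0,"yaw":0}])

```text
time_s: 16.32
tool_pos: [0.6129, -0.0097, 0.087]
eef_rot: [0.081, 3.139, -0.001]
force: [-2.5, -2.4, 11.1]
opening: 0.03
```

```bash
python3 -c "
from h import *
jawcrop('j14');save(capture('scene'),'s14',(250,130,370,220),6);save(capture('wrist'),'w14')
print(observe()['opening'])"
```

```text
0.030087193707523174
```

View pics/j14.png

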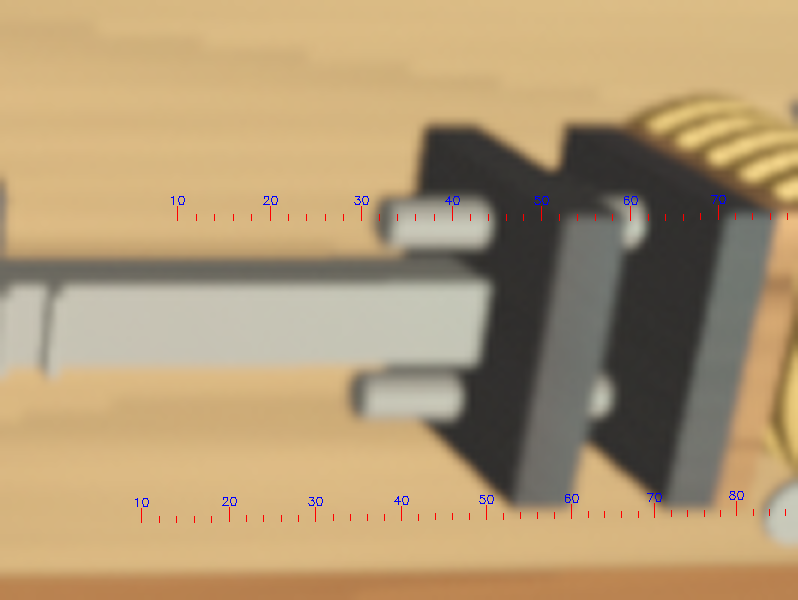

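View pics/s14.png

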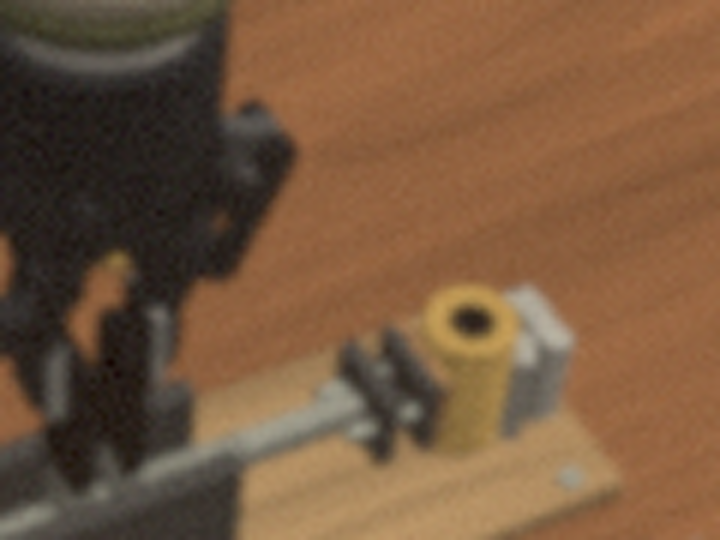

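View pics/w14.png

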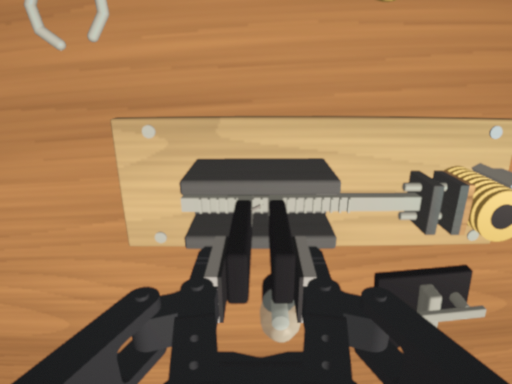

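The gap is about 11 mm, so the pad is pushed back about 7 mm. It did not move forward over the last 4 mm, so the former is seated. The bars are still held at a 30 mm opening, so I'm handing in.

```bash
python3 -c "
from workcell import *
print(sign_off())"
```

```text
the job is handed in; nothing more can be done
None
```

I stood the 36 mm former between the pad and the V stop, let go of it, pumped the grip bars four times, and handed the job in at about 16.5 s with the bars still squeezed. No verdict was reported.

- **Which former:** three were in the scene. The one I used measured about 36 mm across in the top picture, and the two look-alikes about 53 mm.
- **Pad and jaw:** by the wrist-camera ruler, the jaw is at about 51–52 mm. The gap between jaw plate and pad is about 11 mm, so the pad is pushed back about 7 of its 16 mm, give or take 1 mm.
- **Seating:** the pad face did not move during the last 4 mm of squeeze, so the former is fully in the V stop. It stands upright in the scene picture.
- **Grip:** the fingers were still closed on both bars at a 30 mm opening, which is about 15 mm of squeeze.
- **Bystanders:** I did not touch the valve, the morse key or the headband clip. All three looked in place in the wrist pictures at the bars, but the clip and key were only partly in frame in the last one.
- **Not checked:** the contact forces on the pad, bars and former could not be read directly. I inferred them from the pad's spring travel and the finger opening.
- **Small disagreements:** the cameras differed by about 1–2 mm on the clamp's x position. The network's marks for the clamp points were up to 8 mm off the fitted pose where usable (its jaw and pad marks could only be compared roughly), so I relied on the fitted pose instead.

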